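# Clamp the sample and hold the contact probe on its marked spot

## Robot

A 7-joint arm with a two-finger parallel gripper is mounted at the origin on a cart in front of the work surface, level with it; the furniture and walls round the work are solid. World frame = base frame: x ahead of the robot, y to its left, z up, the work surface at z = 0. Lengths are in m, angles in degrees, forces in N, time in s.
With the tool pointing down it reaches from about 0.35 to 0.9 m from the base axis. Payload 8.1 kg.
Tool frame: the origin (TCP) lies on the centre line of the jaws, within the pads' length; the fingertips stand 11 mm ahead of it and the grasp point (between the pads) lies 8 mm behind it (ctrl.tip_reach is the distance from the TCP to the fingertips, in m); z points along the fingers, y is the line along which they close (so a half turn about z gives the same grasp; the last joint's range is limited). The gripper opens to 92 mm and grips with 3 to 60 N. Pads are 19 mm wide; open, the fingers measure 130 mm over their backs; the gripper's body (75 mm by 190 mm) begins 47 mm behind the grasp point.
Start: joints at [-80.707, 24.895, 1.432, 90.138, -0.665, 64.973, -4.303], TCP at [0.164, 0.603, 0.238] pointing down, gripper open.
Joint ranges: [-149.89, 149.89], [-25.12, 119.58], [-72.63, 75.52], [4.76, 147.25], [-75.54, 255.54], [6.69, 114.76], [-157.13, 157.13]. Speed limits (degrees/s): [127.2, 127.2, 172.46, 172.46, 180, 180, 180].

## Interface

Orientations are given as a 3x3 rotation matrix whose columns are the frame's x, y, z axes.
In Python, from bench import ctrl, read_camera, calibration, spotter gives the robot as it stands.
- The arm moves only by the tool move_arm, never from a script. Its argument "increments" is a list of rows, each a list of 7 numbers: the turn, a rotation vector about the tool's x, y, z in degrees, then the shift along the tool's x, y, z in mm, then the finger opening in mm, from 0 to 91.8. A call has 1 to 5 rows; each row is the pose to reach, as a shift and turn from the pose commanded when the call began, along the tool's axes at that moment; what a row does not reach only later rows make up. A row lasts 1/8 s, in which the tool goes at most 62.5 mm and 10.7 degrees, less where a joint would pass 70% of its speed; a pose out of reach is approached as far as the arm can. A call with a gripper value outside its range is refused whole. The fingers move at their own pace and stop on an object; "newtons" is the grip in N (left out, the last holds). Time passes only in rows, so rows that repeat a pose let the fingers close. It gives the time, the measured TCP pose, the force, the opening and the grip force at its end, in the units of the state.
- ctrl.observe(): the state, without advancing time (a new reading comes with each control period).
- read_camera(name): name is "scene" or "top"; returns the picture (480x640x3 uint8, red, green, blue); there is no depth.
- calibration(name): a dict with "mtx" (3x3 intrinsics, pixels), "k1" (the pictures are not rectified: a ray, as slopes to the right and down, at radius r is drawn at 1 + k1 r^2 times it, then the intrinsics apply), "pose" (4x4, takes a point from camera to world coordinates). Camera axes: x right, y up, looking along -z (the intrinsics and any distortion apply to the point x, -y, -z); pixel columns grow to the right and rows downward; lengths in m; the calibration is good to about 2 mm. A picture is of the moment at which its call begins. calibration takes no time and is no camera call.
- ctrl.sign_off(): hands the job in; it is judged then, once.
Trained networks look in the newest picture that a camera, given by its name, has taken for a name from the list of things; names that differ only in an ending like _2 or _b are one class to them, and where a whole thing is asked for, a point or a joint stands for the part that bears it (a point fixed in the world has none). Each returns a list of dicts, best first, with "score" (0 to 1); they miss things now and then, are a little off and sometimes report something else, mostly with a low value. They report only what shows in the picture. A call takes as long as a camera call. They do not tell look-alikes from the thing itself.
- spotter.regions_of(label, camera): "mask" (480x640 bool, what is visible of it) and "box" ([left, top, right, bottom] in pixels, round what is visible of it).
The state is a dict: "t": time; "joints": joint angles; "dq": joint speeds; "joint_efforts": joint torques, N m; "position": TCP position; "tool_rot": TCP orientation; "ft_force": force on the tool from outside, world axes, zero at the start; "ft_torque": the same for the moment, N m; "grip_width": finger opening in m; "grasp_force": force on a finger pad.
Only numpy, scipy, OpenCV 4.12 (cv2) and the standard library are available. Lean on these libraries where they do the work, as an engineer would, in place of code of your own. Each camera call takes 0.05 s, during which the arm holds its last target. There are 200 camera calls.

## Task

Turn the knurled clamp ring of the inclined sample cell clockwise all the way to its stop, so that the sample disc is clamped. Then lift the contact probe out of its stand and hold its foot on the marked spot in the middle of the disc, square to the disc's sloping face, pressing gently so that the sprung foot is pushed in about half of its 10 mm travel and is never bottomed. Finish while still holding the probe there, and leave the other things on the bench where they are.

Things in the scene. Friction and masses are not known exactly. Their poses are not given: they have to be found in the camera images.
- sample_cell: Cylindrical metal head of the sample cell, 49 mm diameter. Origin: centre of the steel disc's face = the marked spot (black circle 14 mm diameter with a cross), 105 mm above the bench. z points squarely out of the face, 0.28 rad (16 degrees) off vertical, leaning to the cell's front. A 68 mm flange begins 34 mm below the face. The face shows through the ring's 32 mm opening.
- cell_base: Fixed foot of the sample cell: grey plate 90 x 90 x 12 mm with a 40 mm column. Origin: centre of its underside; its -x is the cell's front, within 0.35 rad of pointing along world -x (to the robot's side).
- clamp_ring (a joint): Grey knurled ring (captive screw cap, open middle) round the cell's z axis: 60 mm outer diameter, from 18 mm below to 5 mm above the disc face. Value = rad unscrewed: 0 tight at its stop, starts 0.8 to 1.2, at most 1.6; grows anticlockwise seen from above. It stays where left (0.08 N m friction), never rises. When tight its white line meets the white mark at the flange's front.
- probe: Loose pen-like contact probe, 0.1 to 0.15 kg, upright in its stand. Origin: lower end of its metal nose, on the axis; z runs up the probe. Nose 14 mm diameter, 60 mm long; collar 28 mm diameter at 60 to 66 mm rests on the stand's rim; white round handle 22 mm diameter from 66 to 145 mm (its top), to be gripped.
- probe_tip (a joint): Sprung foot of the probe; value = how far it is pushed in, in m: 0 = fully out, 0.010 = bottomed. Spring about 0.35 N/mm with 0.7 N preload: half travel takes about 2.5 N.
- probe_foot (a point): Centre of the flat underside of the probe's brass foot (9 mm diameter on a 5 mm rod), 18 mm below the probe's origin when fully out.
- probe_stand: Fixed probe stand: round metal foot 80 mm diameter with an upright grey tube 32 mm diameter, rim 90 mm above the bench, bore 17 mm, open downwards to the foot. Origin: centre of its underside. The probe hangs in it with its origin 30 mm above the bench.
- marker_a: Bystander: marker pen with red cap, 135 mm long, lying between the cell and the stand. Leave it.
- spare_stopper: Bystander: small clear glass stopper, 31 mm wide, 33 mm high. Leave it.
- pipette_bulb: Bystander: rubber pipette bulb, 56 mm wide, 78 mm high. Leave it.
There are look-alikes about, which are no part of the job. What is shaped like the probe but red or turquoise is not meant. Leave any blue look-alike of the probe_stand alone.

How it is judged:
By the outcome, as a careful person would: the job done as asked, in the order asked, and still so for the second after the job is handed in, while the arm keeps its last pose, push and grip.
It also fails if it takes over 54 s, if anything falls off the work surface, if the arm or the gripper's body presses on something with over 40 N, if the wrist force passes 120 N, or if a joint passes its speed limit or range.

## Working session

There is one attempt and no reset: what is moved stays moved. The work goes in short steps, Python scripts to look and compute and a tool call to move; the robot and the scene stay as the last step left them, time stands still between calls to the robot, and variables do not carry over. Pictures are saved under pics/ and viewed, at most 11 in all, crops included, and the job is handed in when it is done.

Besides the shell and the picture viewer there is one more tool, called after "Emit:" by a JSON object that holds its "api" and its "payload". move_arm: Moves the arm, as the interface text tells. Its arguments: {"type":"object","properties":{"increments":{"type":"array"},"newtons":{"type":"number"}},"required":["increments"]}

```bash
mkdir -p pics; ls
python3 - <<'E'
from bench import ctrl, read_camera, calibration, spotter
import cv2,numpy as np
for c in ("scene","top"):
    im=read_camera(c); cv2.imwrite(f"pics/{c}0.png",im[:,:,::-1])
    k=calibration(c); print(c,np.round(k["mtx"],1).tolist(),k["k1"],np.round(k["pose"],3).tolist())
    for l in ("sample_cell","clamp_ring","probe","probe_stand","cell_base","marker_a","spare_stopper","pipette_bulb"):
        print(l,[(round(r["score"],2),[int(v) for v in r["box"]]) for r in spotter.regions_of(l,c)])
s=ctrl.observe(); print(s); print(ctrl.tip_reach)
E
```

```text
pics
scene [[501.9, 0.0, 326.4], [0.0, 501.9, 244.0], [0.0, 0.0, 1.0]] 0.03448532611393707 [[0.801, 0.45, -0.395, 0.165], [-0.598, 0.596, -0.536, -0.428], [-0.006, 0.665, 0.746, 0.833], [0.0, 0.0, 0.0, 1.0]]
sample_cell [(0.92, [372, 305, 417, 347])]
clamp_ring [(0.63, [372, 302, 413, 340])]
probe [(0.97, [274, 175, 288, 215]), (0.9, [328, 165, 339, 227]), (0.86, [235, 210, 254, 269])]
probe_stand [(0.86, [237, 175, 275, 217]), (0.6, [266, 213, 307, 251])]
cell_base [(0.97, [360, 306, 423, 372]), (0.27, [456, 302, 486, 332])]
marker_a [(0.92, [290, 256, 328, 303])]
spare_stopper [(0.75, [319, 349, 334, 366])]
pipette_bulb [(0.8, [455, 299, 488, 330]), (0.25, [374, 305, 415, 347])]
top [[484.1, 0.0, 315.2], [0.0, 484.1, 237.8], [0.0, 0.0, 1.0]] -0.0891966460411812 [[-0.152, 0.964, -0.217, 0.388], [-0.988, -0.149, 0.031, 0.109], [-0.003, 0.219, 0.976, 0.929], [0.0, 0.0, 0.0, 1.0]]
sample_cell [(0.77, [404, 220, 445, 258])]
clamp_ring [(0.87, [408, 219, 445, 259])]
probe [(0.89, [227, 191, 248, 220]), (0.55, [240, 319, 261, 337]), (0.54, [217, 254, 238, 278])]
probe_stand [(0.78, [153, 
[... 350 characters left out ...]
), 'dq': array([ 0.02585601, -0.06645227, -0.05472155, -0.00073841, -0.01086071,
        0.07741763, -0.04187751]), 'joint_efforts': array([ 1.43407531e-03, -6.67657113e+01,  9.84774716e-01, -3.14812517e+01,
       -6.06505922e-02,  3.27535439e-02,  6.00189423e-05]), 'position': array([0.16361887, 0.60322032, 0.23775041]), 'tool_rot': array([[-9.65117850e-01,  2.61815839e-01,  4.88891964e-05],
       [ 2.61815842e-01,  9.65117848e-01,  6.30361896e-05],
       [-3.06799632e-05,  7.36373179e-05, -9.99999997e-01]]), 'ft_force': array([-0.18668011, -0.03279258,  0.57695665]), 'ft_torque': array([-0.0265011 ,  0.02189695, -0.01034013]), 'grasp_force': 0.0, 'grip_width': 0.09165003445353005}
0.011
```

View pics/scene0.png

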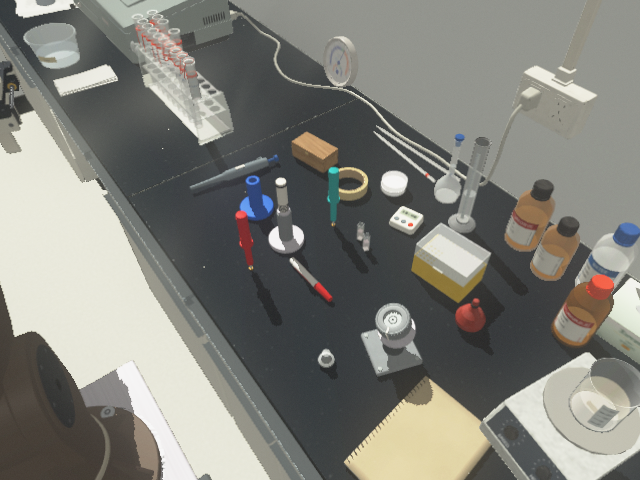

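View pics/top0.png

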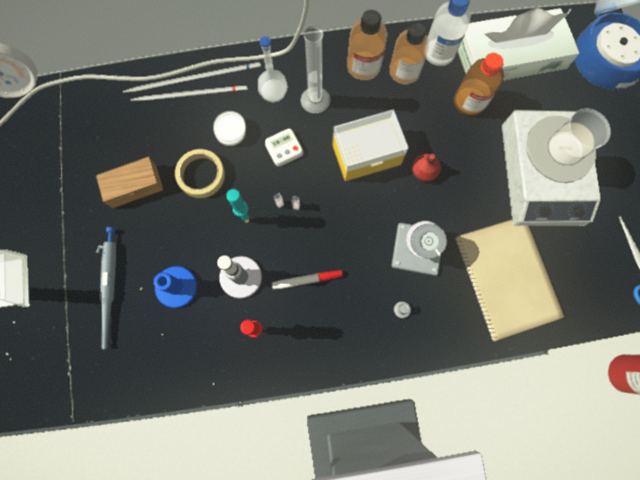

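Run:
```python
import cv2,numpy as np
s=cv2.imread("pics/scene0.png");t=cv2.imread("pics/top0.png")
f=lambda im,x,y,w,h,k:cv2.resize(im[y:y+h,x:x+w],None,fx=k,fy=k,interpolation=cv2.INTER_CUBIC)
a=f(s,352,295,80,85,5);b=f(t,385,210,80,85,5)
cv2.imwrite("pics/crop1.png",np.hstack([a,b]))
```

```text
(no output)
```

View pics/crop1.png

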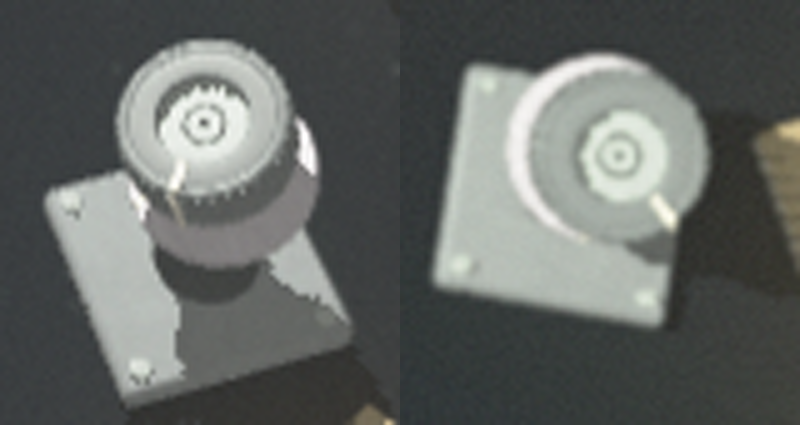

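```bash
cat > h.py <<'E'
import numpy as np,cv2
from bench import ctrl, read_camera, calibration, spotter
def ray(c,u,v):
    k=calibration(c);M=np.array(k["mtx"]);P=np.array(k["pose"])
    d=np.array([(u-M[0,2])/M[0,0],(v-M[1,2])/M[1,1]]);x=d.copy()
    for _ in range(20): x=d/(1+k["k1"]*(x@x))
    r=P[:3,:3]@[x[0],-x[1],-1];return P[:3,3],r/np.linalg.norm(r)
def plane(c,u,v,z):
    o,r=ray(c,u,v);return o+r*(z-o[2])/r[2]
def tri(p):
    A=np.zeros((3,3));b=np.zeros(3)
    R=[ray(*q) for q in p]
    for o,r in R:
        Q=np.eye(3)-np.outer(r,r);A+=Q;b+=Q@o
    x=np.linalg.solve(A,b);return x,[np.linalg.norm(np.cross(x-o,r)) for o,r in R]
def proj(c,p):
    k=calibration(c);M=np.array(k["mtx"]);P=np.array(k["pose"])
    q=P[:3,:3].T@(np.asarray(p)-P[:3,3]);s=np.array([q[0],-q[1]])/-q[2]
    s=s*(1+k["k1"]*(s@s));return M[:2,:2]@s+M[:2,2]
E
python3 - <<'E'
from h import *
np.set_printoptions(precision=4,suppress=True)
S=lambda a,b:("scene",352+(a+.5)/5-.5,295+(b+.5)/5-.5)
T=lambda a,b:("top",385+(a-400+.5)/5-.5,210+(b+.5)/5-.5)
print("face",tri([S(204,122),T(618,156)]),plane(*S(204,122),.105),plane(*T(618,156),.105))
c=[S(47,190),S(128,395),S(350,328)];d=[T(468,65),T(433,285),T(664,322)]
for q in c+d: print(plane(*q,.012))
print("ring out",tri([S(172,193),T(672,227)]))
print("ring in",tri([S(182,160),T(652,196)]))
s=cv2.imread("pics/scene0.png");t=cv2.imread("pics/top0.png")
f=lambda im,x,y,w,h,k:cv2.resize(im[y:y+h,x:x+w],None,fx=k,fy=k,interpolation=cv2.INTER_CUBIC)
cv2.imwrite("pics/crop2.png",np.hstack([f(s,255,170,66,90,6),f(t,205,235,66,90,6)]))
E
```

```text
face (array([ 0.5362, -0.1115,  0.1064]), [np.float64(0.000622474530254573), np.float64(0.0006224745302544065)]) [ 0.5375 -0.111   0.105 ] [ 0.5358 -0.1115  0.105 ]
[ 0.5174 -0.0577  0.012 ]
[ 0.4869 -0.14    0.012 ]
[ 0.5683 -0.168   0.012 ]
[ 0.5974 -0.0853  0.012 ]
[ 0.5138 -0.0555  0.012 ]
[ 0.4858 -0.1409  0.012 ]
ring out (array([ 0.509 , -0.1255,  0.1055]), [np.float64(0.0009794104274489278), np.float64(0.0009794104274489213)])
ring in (array([ 0.5195, -0.1195,  0.1087]), [np.float64(9.312712135555186e-05), np.float64(9.312712135535422e-05)])
```

View pics/crop2.png

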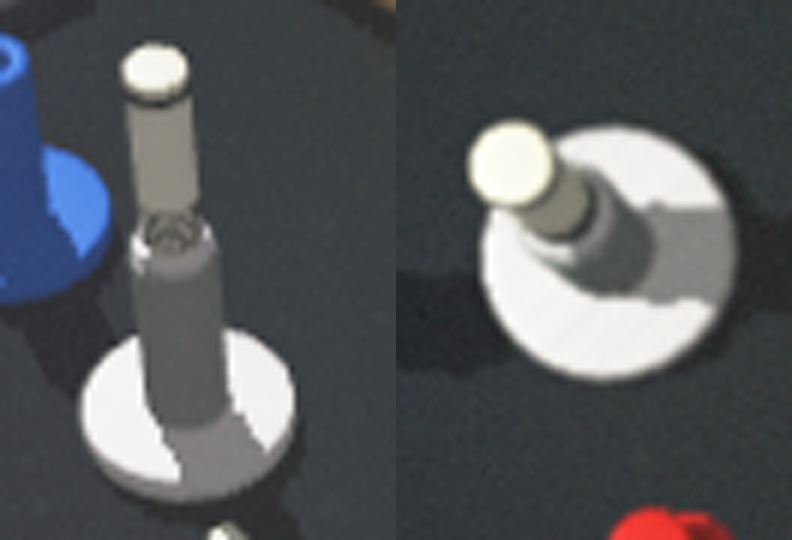

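```bash
cat >> h.py <<'E'
from scipy.spatial.transform import Rotation as Ro
np.set_printoptions(precision=4,suppress=True)
YAW=np.radians(-18.8);f=-np.array([np.cos(YAW),np.sin(YAW),0]);TH=0.28
n=f*np.sin(TH)+np.array([0,0,np.cos(TH)])
FACE=np.array([.5362,-.1115,.105])
def Rtool(zax,yaw):  # closing line y at azimuth yaw (deg), z along zax
    y=np.array([np.cos(np.radians(yaw)),np.sin(np.radians(yaw)),0.]);y-=zax*(y@zax);y/=np.linalg.norm(y)
    return np.c_[np.cross(y,zax),y,zax]
def inc(R,p,s=None):
    s=s or ctrl.observe();R0=np.array(s["tool_rot"]);p0=np.array(s["position"])
    return np.round(Ro.from_matrix(R0.T@R).as_rotvec(degrees=True),1),np.round(R0.T@(np.asarray(p)-p0)*1000,1)
E
python3 - <<'E'
from h import *
u=("scene",255+155.5/6-.5,170+72.5/6-.5);t=("top",205+(511.5-396)/6-.5,235+164.5/6-.5)
print("probe top",tri([u,t]),plane(*u,.175),plane(*t,.175))
print("stand foot",plane("top",205+(609.5-396)/6-.5,235+252.5/6-.5,.008),plane("scene",255+187.5/6-.5,170+407/6-.5,.008))
print("n",n)
for yaw in (10,15,20,25): print(yaw,inc(Rtool(-n,yaw),FACE+.11*n))
E
```

```text
probe top (array([0.5404, 0.2344, 0.1723]), [np.float64(0.0007323929621284495), np.float64(0.0007323929621285084)]) [0.5396 0.2315 0.175 ] [0.5392 0.2342 0.175 ]
stand foot [0.5395 0.2341 0.008 ] [0.5412 0.2348 0.008 ]
n [-0.2616  0.0891  0.9611]
10 (array([ -8. , -14.9,  63.4]), array([-516.4, -590.3,   27. ]))
15 (array([ -7.3, -15.1,  58.4]), array([-516.4, -590.3,   27. ]))
20 (array([ -6.6, -15.3,  53.3]), array([-516.4, -590.3,   27. ]))
25 (array([ -5.8, -15.5,  48.4]), array([-516.4, -590.3,   27. ]))
```

Emit:
{"api": "move_arm", "payload": {"increments": [[0, 0, 8, -39, -45, 0, 91.8], [0, 0, 16, -79, -90, 0, 91.8], [0, 0, 24, -118, -135, 0, 91.8], [0, 0, 32, -158, -180, 0, 91.8], [0, 0, 40, -197, -225, 0, 91.8]], "newtons": 15}}

```text
t: 1.52
position: [0.2956, 0.3328, 0.238]
tool_rot: [[-0.567, 0.824, 0.0], [0.824, 0.567, 0.001], [0.0, 0.001, -1.0]]
ft_force: [1.3, -0.6, 0.2]
grip_width: 0.0916
grasp_force: 0.0
```

Run:
```python
from h import *
print(ctrl.observe()["t"],ctrl.observe()["joints"],inc(Rtool(-n,20),FACE+.11*n))
```

```text
1.525 [-67.6125   7.6644  13.9644 114.7671  -2.193   57.7559 -18.0472] (array([-11. , -11.7,  13.3]), array([-478.,  -72.,   27.]))
```

Emit:
{"api": "move_arm", "payload": {"increments": [[-2, -2, 3, -60, -9, 0, 91.8], [-4, -4, 5, -120, -18, 0, 91.8], [-7, -7, 8, -180, -27, 0, 91.8], [-9, -9, 11, -240, -36, 5, 91.8], [-11, -11.7, 13.3, -300, -45, 10, 91.8]]}}

```text
t: 2.15
position: [0.43, 0.0608, 0.2281]
tool_rot: [[-0.34, 0.903, 0.264], [0.923, 0.374, -0.088], [-0.178, 0.214, -0.961]]
ft_force: [0.8, 0.3, 0.1]
grip_width: 0.0919
grasp_force: 0.0
```

Run:
```python
from h import *
print(ctrl.observe()["t"],ctrl.observe()["joints"],inc(Rtool(-n,20),FACE+.11*n))
```

```text
2.15 [-52.4269  -1.9243  28.1272 128.4466  17.5542  42.5549 -14.7444] (array([ 0.2, -0. ,  0.2]), array([-173.3,    5.5,   51.4]))
```

Emit:
{"api": "move_arm", "payload": {"increments": [[0, 0, 0, -55, 2, 8, 91.8], [0, 0, 0, -110, 4, 20, 91.8], [0, 0, 0, -160, 5, 40, 91.8], [0, 0, 0, -173, 5.5, 51, 91.8], [0, 0, 0, -173, 5.5, 51, 91.8]]}}

```text
t: 2.78
position: [0.5065, -0.1009, 0.2102]
tool_rot: [[-0.339, 0.904, 0.26], [0.924, 0.372, -0.09], [-0.178, 0.21, -0.961]]
ft_force: [-0.1, 0.9, 0.4]
grip_width: 0.0915
grasp_force: 0.0
```

Run:
```python
from h import *
print(ctrl.observe()["t"],ctrl.observe()["joints"],inc(Rtool(-n,20),FACE-.012*n))
for c in ("scene","top"):
    im=read_camera(c); cv2.imwrite(f"pics/{c}1.png",im[:,:,::-1])
a=cv2.imread("pics/scene1.png")[210:390,300:480];b=cv2.imread("pics/top1.png")[150:330,340:520]
cv2.imwrite("pics/v1.png",cv2.resize(np.hstack([a,b]),None,fx=2.2,fy=2.2))
```

```text
2.775 [-34.8796   8.7396  42.6572 122.8077  -4.386   35.1501  31.1471] (array([-0.1,  0. ,  0.2]), array([ -1.1,   0.9, 121.9]))
```

View pics/v1.png

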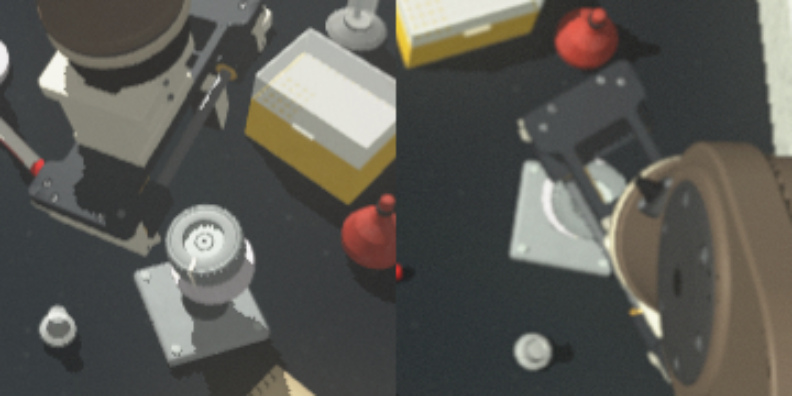

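Emit:
{"api": "move_arm", "payload": {"increments": [[0, 0, 0, -1, 1, 40, 91.8], [0, 0, 0, -1, 1, 75, 91.8], [0, 0, 0, -1, 1, 100, 91.8], [0, 0, 0, -1, 1, 115, 91.8], [0, 0, 0, -1, 1, 122, 91.8]]}}

```text
t: 3.5
position: [0.5397, -0.1095, 0.0934]
tool_rot: [[-0.344, 0.902, 0.261], [0.922, 0.377, -0.087], [-0.177, 0.211, -0.961]]
ft_force: [0.4, -0.2, -0.4]
grip_width: 0.0915
grasp_force: 0.0
```

Emit:
{"api": "move_arm", "payload": {"increments": [[0, 0, 0, 0, 0, 0, 75], [0, 0, 0, 0, 0, 0, 66], [0, 0, 0, 0, 0, 0, 61], [0, 0, 0, 0, 0, 0, 55], [0, 0, 0, 0, 0, 0, 50]], "newtons": 15}}

```text
t: 4.12
position: [0.5392, -0.111, 0.0938]
tool_rot: [[-0.342, 0.903, 0.261], [0.923, 0.375, -0.088], [-0.177, 0.211, -0.961]]
ft_force: [-4.5, 0.1, 7.2]
grip_width: 0.0588
grasp_force: 15.0
```

Run:
```python
from h import *
s=ctrl.observe()
print(s["t"],s["joints"],s["grasp_force"],s["ft_force"],s["ft_torque"],inc(Rtool(-n,20),FACE-.012*n))
```

```text
4.125 [-19.1341  23.3298  29.1456 125.3701 -23.7017  19.689   49.2358] 15.000405013561249 [-4.4503  0.1138  7.1793] [-0.1419  1.0787 -0.0459] (array([-0. , -0.1,  0.3]), array([-1.4, -0.5,  0.5]))
```

Emit:
{"api": "move_arm", "payload": {"increments": [[0, 0, 9, 0, 0, 0, 50], [0, 0, 18, 0, 0, 0, 50], [0, 0, 27, 0, 0, 0, 50], [0, 0, 36, 0, 0, 0, 50], [0, 0, 42, 0, 0, 0, 50]]}}

```text
t: 4.75
position: [0.54, -0.111, 0.0941]
tool_rot: [[0.354, 0.898, 0.262], [0.935, -0.343, -0.088], [0.011, 0.277, -0.961]]
ft_force: [-3.6, 0.0, 5.4]
grip_width: 0.0588
grasp_force: 15.0
```

Run:
```python
from h import *
s=ctrl.observe()
print(s["t"],s["joints"],s["grasp_force"],s["ft_force"],"axial torque",s["ft_torque"]@n,inc(Rtool(-n,-22),FACE-.012*n))
```

```text
4.75 [-27.0554  25.5783  40.2996 125.8713 -37.8507  22.0402  21.1184] 14.997064210474491 [-3.5798  0.0277  5.3862] axial torque 0.12054332010184342 (array([ 0. , -0.1,  1.3]), array([-1.7, -0.2,  0.6]))
```

Emit:
{"api": "move_arm", "payload": {"increments": [[0, 0, 3, 0, 0, 0, 50], [0, 0, 6, 0, 0, 0, 50]]}}

```text
t: 5.0
position: [0.5402, -0.111, 0.0942]
tool_rot: [[0.444, 0.857, 0.263], [0.895, -0.436, -0.088], [0.039, 0.274, -0.961]]
ft_force: [-1.9, -0.5, 4.8]
grip_width: 0.059
grasp_force: 15.0
```

Run:
```python
from h import *
s=ctrl.observe()
print(s["t"],s["grasp_force"],s["ft_force"],"axial torque",s["ft_torque"]@n,inc(Rtool(-n,-22),FACE-.012*n))
```

```text
5.0 15.000926242209971 [-1.9316 -0.5201  4.7723] axial torque 0.2752948341560402 (array([ 0. , -0.1, -4.5]), array([-1.8, -0.2,  0.6]))
```

Emit:
{"api": "move_arm", "payload": {"increments": [[0, 0, 3, 0, 0, 0, 50], [0, 0, 5, 0, 0, 0, 50]]}}

```text
t: 5.25
position: [0.5405, -0.1106, 0.0941]
tool_rot: [[0.516, 0.816, 0.263], [0.855, -0.512, -0.088], [0.063, 0.27, -0.961]]
ft_force: [1.3, 0.7, 4.0]
grip_width: 0.0592
grasp_force: 15.0
```

Run:
```python
from h import *
s=ctrl.observe()
print(s["t"],s["grasp_force"],s["ft_force"],"axial torque",s["ft_torque"]@n,inc(Rtool(-n,-22),FACE-.012*n))
```

```text
5.25 15.006013086531311 [1.2525 0.7391 3.9803] axial torque 0.8344286584379764 (array([ 0. , -0.1, -9.5]), array([-2.3, -0.1,  0.4]))
```

Emit:
{"api": "move_arm", "payload": {"increments": [[0, 0, 0, 0, 0, 0, 91.8], [0, 0, 0, 0, 0, 0, 91.8], [0, 0, 0, 0, 0, 0, 91.8], [0, 0, 0, 0, 0, -20, 91.8], [0, 0, 0, 0, 0, -80, 91.8]]}}

```text
t: 5.88
position: [0.5189, -0.1043, 0.167]
tool_rot: [[0.516, 0.817, 0.258], [0.855, -0.512, -0.09], [0.059, 0.267, -0.962]]
ft_force: [2.0, 0.8, 1.6]
grip_width: 0.0915
grasp_force: 0.0
```

Run:
```python
from h import *
s=ctrl.observe()
print(s["t"],s["joints"],s["position"],s["ft_force"],s["grip_width"])
im=read_camera("scene"); cv2.imwrite("pics/s2.png",cv2.resize(im[285:385,342:442,::-1],None,fx=5,fy=5,interpolation=cv2.INTER_CUBIC))
up=np.array([0,0,-1.]);P=np.array([.540,.234,.25])
for y in (0,-15,-30,30): print(y,inc(Rtool(up,y),P))
```

```text
5.875 [-43.6791  19.2921  59.3114 124.9509 -28.4176  31.777    2.8798] [ 0.5189 -0.1043  0.167 ] [1.9917 0.7569 1.5597] 0.09152634784661406
0 (array([ 16.4,   0.8, -31.4]), array([ 304.3, -135.7,  -98.9]))
-15 (array([ 16.2,  -1.3, -16.5]), array([ 304.3, -135.7,  -98.9]))
-30 (array([15.8, -3.4, -1.6]), array([ 304.3, -135.7,  -98.9]))
30 (array([ 16.2,   5.2, -61.2]), array([ 304.3, -135.7,  -98.9]))
```

View pics/s2.png

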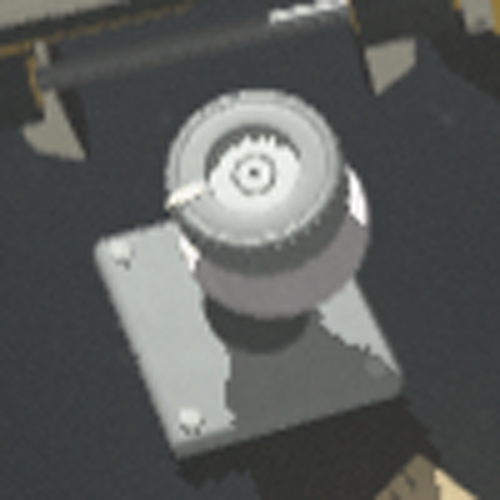

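Run:
```python
from h import *
e1=f*np.cos(TH)-np.array([0,0,np.sin(TH)]);e2=np.cross(n,e1)
g=lambda p:(proj("scene",p)-[342,285]+.5)*5-.5
print("centre",g(FACE))
for a in (-10,0,10,20): 
    d=e1*np.cos(np.radians(a))+e2*np.sin(np.radians(a))
    print(a,g(FACE+.005*n+.018*d),g(FACE+.005*n+.029*d),g(FACE-.018*n+.030*d),"flange",g(FACE-.034*n+.034*d),g(FACE-.044*n+.034*d))
```

```text
centre [252.0453 174.8272]
-10 [198.4701 181.8083] [167.3792 190.1697] [177.4115 220.8989] flange [175.1439 243.9526] [180.5163 256.2361]
0 [201.2142 189.5508] [171.6816 202.6729] [181.812  233.6921] flange [180.053  258.3507] [185.4068 270.5642]
10 [205.4438 196.6761] [178.3914 214.2172] [188.6539 245.5161] flange [187.6961 271.6796] [193.0077 283.832 ]
20 [211.0399 202.9623] [187.3303 224.4375] [197.7553 255.997 ] flange [197.8737 283.5161] [203.1202 295.6184]
```

Run:
```python
from h import *
print(inc(Rtool(np.array([0,0,-1.]),20),[.540,.234,.24]))
```

```text
(array([ 16.3,   3.7, -51.2]), array([ 303.7, -138.4,  -89.3]))
```

Emit:
{"api": "move_arm", "payload": {"increments": [[3, 1, -9, 40, -20, -45, 91.8], [6, 1, -18, 95, -42, -70, 75], [9, 2, -27, 150, -68, -85, 60], [12, 3, -36, 205, -93, -88, 50], [15, 3, -45, 260, -118, -89, 50]]}}

```text
t: 6.55
position: [0.5343, 0.1885, 0.2381]
tool_rot: [[-0.243, 0.97, 0.021], [0.97, 0.243, 0.002], [-0.003, 0.02, -1.0]]
ft_force: [1.6, 0.2, 0.8]
grip_width: 0.0563
grasp_force: 0.0
```

Run:
```python
from h import *
s=ctrl.observe()
print(s["t"],s["joints"],s["position"],s["grip_width"],inc(Rtool(np.array([0,0,-1.]),20),[.540,.234,.24]))
```

```text
6.55 [-60.7853  23.7091  50.1534 102.1883 -20.1929  62.3833  10.2367] [0.5343 0.1885 0.2381] 0.05634972783074355 (array([ 1.2,  0.2, -5.9]), array([42.7, 16.6, -1.7]))
```

Emit:
{"api": "move_arm", "payload": {"increments": [[1.2, 0.2, -6, 42.7, 16.6, 0, 50], [1.2, 0.2, -6, 42.7, 16.6, 0, 50], [1.2, 0.2, -6, 42.7, 16.6, 0, 50]]}}

```text
t: 6.92
position: [0.5401, 0.2309, 0.2374]
tool_rot: [[-0.337, 0.941, 0.0], [0.941, 0.337, -0.003], [-0.003, -0.001, -1.0]]
ft_force: [-0.0, -0.6, -0.5]
grip_width: 0.0499
grasp_force: 0.0
```

Run:
```python
from h import *
s=ctrl.observe()
print(s["t"],s["joints"],s["position"],s["grip_width"],s["ft_force"],inc(Rtool(np.array([0,0,-1.]),20),[.540,.234,.142]))
for c in ("scene","top"):
    im=read_camera(c); cv2.imwrite(f"pics/{c}3.png",im[:,:,::-1])
a=cv2.imread("pics/scene3.png")[110:270,210:370];b=cv2.imread("pics/top3.png")[190:350,150:310]
cv2.imwrite("pics/v3.png",cv2.resize(np.hstack([a,b]),None,fx=2.5,fy=2.5))
```

```text
6.925 [-61.0459  26.223   47.5467  98.1895 -20.8797  64.9841  12.2683] [0.5401 0.2309 0.2374] 0.049872320555061356 [-0.0142 -0.5823 -0.4849] (array([-0. ,  0.2, -0.3]), array([ 3.2,  1. , 95.4]))
```

View pics/v3.png

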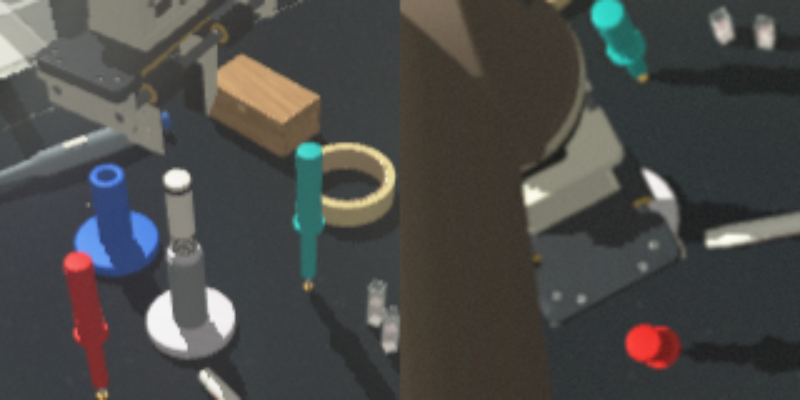

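Emit:
{"api": "move_arm", "payload": {"increments": [[0, 0, 0, 3, 1, 30, 50], [0, 0, 0, 3, 1, 60, 50], [0, 0, 0, 3, 1, 85, 50], [0, 0, 0, 3, 1, 95, 50], [0, 0, 0, 3, 1, 95, 50]]}}

```text
t: 7.65
position: [0.5401, 0.2343, 0.1428]
tool_rot: [[-0.337, 0.941, 0.0], [0.941, 0.337, -0.003], [-0.002, -0.001, -1.0]]
ft_force: [-0.3, -0.0, 0.1]
grip_width: 0.0498
grasp_force: 0.0
```

Run:
```python
from h import *
s=ctrl.observe()
print(s["t"],s["joints"],s["position"],s["ft_force"],inc(Rtool(np.array([0,0,-1.]),20),[.540,.234,.142]))
```

```text
7.65 [-58.0196  32.0222  43.39   104.1974 -26.4163  54.4412  16.5445] [0.5401 0.2343 0.1428] [-0.2518 -0.0267  0.1418] (array([-0. ,  0.1, -0.3]), array([-0.2, -0.2,  0.8]))
```

Emit:
{"api": "move_arm", "payload": {"increments": [[0, 0, 0, 0, 0, 0, 36], [0, 0, 0, 0, 0, 0, 28], [0, 0, 0, 0, 0, 0, 20], [0, 0, 0, 0, 0, 0, 12], [0, 0, 0, 0, 0, 0, 10]], "newtons": 20}}

```text
t: 8.28
position: [0.5403, 0.2351, 0.143]
tool_rot: [[-0.339, 0.941, 0.001], [0.941, 0.339, -0.002], [-0.002, 0.0, -1.0]]
ft_force: [-2.6, -0.7, 5.6]
grip_width: 0.0216
grasp_force: 20.0
```

Run:
```python
from h import *
s=ctrl.observe()
print(s["t"],s["position"],s["ft_force"],s["ft_torque"],s["grip_width"])
```

```text
8.275 [0.5403 0.2351 0.143 ] [-2.6403 -0.6864  5.5863] [-0.0514  0.3379  0.0284] 0.02163449720813549
```

Emit:
{"api": "move_arm", "payload": {"increments": [[0, 0, 0, 0, 0, -15, 10], [0, 0, 0, 0, 0, -45, 10], [0, 0, 0, 0, 0, -85, 10], [0, 0, 0, 0, 0, -115, 10], [0, 0, 0, 0, 0, -125, 10]]}}

```text
t: 8.9
position: [0.5409, 0.2353, 0.2699]
tool_rot: [[-0.338, 0.941, 0.003], [0.941, 0.338, -0.001], [-0.002, 0.003, -1.0]]
ft_force: [1.4, 0.7, -1.1]
grip_width: 0.0215
grasp_force: 20.0
```

Run:
```python
from h import *
s=ctrl.observe()
print(s["t"],s["joints"],s["position"],s["ft_force"],s["ft_torque"],s["grip_width"])
for c in ("scene","top"):
    im=read_camera(c); cv2.imwrite(f"pics/{c}4.png",im[:,:,::-1])
    print([(round(r["score"],2),[int(v) for v in r["box"]]) for r in spotter.regions_of("probe",c)])
a=cv2.imread("pics/scene4.png")[70:270,190:390];b=cv2.imread("pics/top4.png")[170:370,100:300]
cv2.imwrite("pics/v4.png",cv2.resize(np.hstack([a,b]),None,fx=2,fy=2,interpolation=cv2.INTER_CUBIC))
tcp=s["position"]
for d in (-.037,.094+.011,.112): print(proj("scene",tcp-[0,0,d]),proj("top",tcp-[0,0,d]))
```

```text
8.9 [-62.117   24.7424  48.5939  95.4037 -19.5894  68.6603  10.8377] [0.5409 0.2353 0.2699] [ 1.3745  0.6504 -1.1486] [-0.0781 -0.0415  0.0098] 0.021519458575947573
[(0.75, [233, 212, 253, 267]), (0.64, [269, 129, 288, 196]), (0.62, [325, 164, 341, 226]), (0.52, [454, 297, 488, 331])]
[(0.65, [240, 320, 260, 337]), (0.59, [228, 188, 244, 223]), (0.51, [407, 220, 443, 259])]
[274.3231 123.927 ] [204.1711 243.6739]
[280.3112 184.1558] [224.1736 262.0372]
[280.5723 186.7914] [224.9783 262.7748]
```

View pics/v4.png

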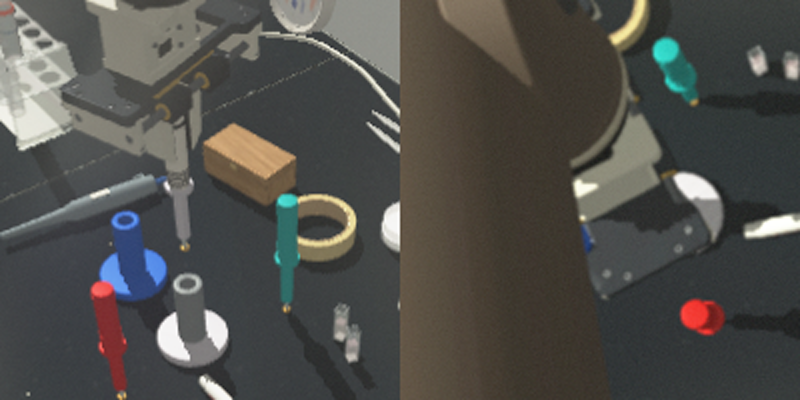

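Run:
```python
from h import *
for y in (0,20): print(inc(Rtool(-n,y),FACE+.190*n))
```

```text
(array([-14.2,  -7.7,  19. ]), array([-292.4, -161.6,  -19.9]))
(array([-12.5, -10. ,  -1.3]), array([-292.4, -161.6,  -19.9]))
```

Emit:
{"api": "move_arm", "payload": {"increments": [[-1, -1, 0, -30, -15, -15, 10], [-4, -3, 0, -80, -44, -25, 10], [-7, -5, 0, -130, -72, -25, 10], [-10, -8, 0, -180, -100, -22, 10], [-12.5, -10, -1, -230, -127, -20, 10]]}}

```text
t: 9.72
position: [0.4972, -0.0254, 0.2868]
tool_rot: [[-0.333, 0.906, 0.262], [0.926, 0.367, -0.09], [-0.178, 0.213, -0.961]]
ft_force: [0.6, -1.8, 0.1]
grip_width: 0.0214
grasp_force: 20.0
```

Run:
```python
from h import *
s=ctrl.observe();print(s["t"],s["joints"],s["ft_force"]);print(inc(Rtool(-n,20),FACE+.160*n))
```

```text
9.725 [-68.3617  -2.3458  60.5844 118.5399  12.223   48.7539   6.4182] [ 0.5944 -1.7943  0.1215]
(array([-0. ,  0.1, -0.2]), array([-60.6, -34.9,  32.6]))
```

Emit:
{"api": "move_arm", "payload": {"increments": [[0, 0, 0, -40, -23, 0, 10], [0, 0, 0, -60, -35, 2, 10], [0, 0, 0, -60.6, -35, 18, 10], [0, 0, 0, -60.6, -35, 32, 10], [0, 0, 0, -60.6, -35, 32, 10]]}}

```text
t: 10.35
position: [0.4939, -0.096, 0.2593]
tool_rot: [[-0.331, 0.907, 0.259], [0.927, 0.365, -0.092], [-0.178, 0.209, -0.962]]
ft_force: [-0.2, -0.1, -0.5]
grip_width: 0.0217
grasp_force: 20.0
```

Run:
```python
from h import *
s=ctrl.observe();print(s["t"],s["joints"],s["ft_force"],s["ft_force"]@n,s["ft_torque"]);print(inc(Rtool(-n,20),FACE+.131*n))
for c in ("scene","top"):
    im=read_camera(c); cv2.imwrite(f"pics/{c}5.png",im[:,:,::-1])
T=s["position"];z=np.array(s["tool_rot"])[:,2]
for d in (.06,.131): print(proj("scene",T+z*d),proj("top",T+z*d))
a=cv2.imread("pics/scene5.png")[250:370,330:450];b=cv2.imread("pics/top5.png")[180:300,370:490]
cv2.imwrite("pics/v5.png",cv2.resize(np.hstack([a,b]),None,fx=3.3,fy=3.3,interpolation=cv2.INTER_CUBIC))
```

```text
10.35 [-65.1562   2.4593  72.0461 121.0157   1.7644  42.696   26.2041] [-0.1733 -0.112  -0.4861] -0.43179211909602355 [0.0823 0.4057 0.0141]
(array([-0.2,  0.1, -0.3]), array([-1.1, -0.1, 29.7]))
[380.5046 289.6206] [439.3394 244.9179]
[388.4077 311.309 ] [430.9004 242.1063]
```

View pics/v5.png

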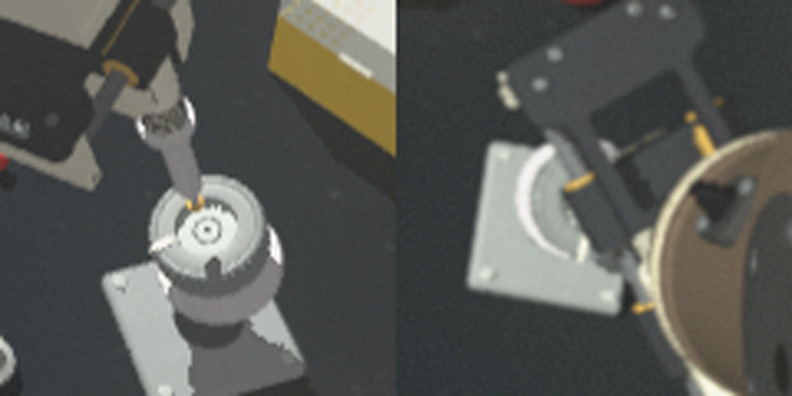

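Emit:
{"api": "move_arm", "payload": {"increments": [[0, 0, 0, -1, 0, 8, 10], [0, 0, 0, -1, 0, 16, 10], [0, 0, 0, -1, 0, 22, 10], [0, 0, 0, -1, 0, 24, 10], [0, 0, 0, -1, 0, 24, 10]]}}

```text
t: 11.08
position: [0.5018, -0.099, 0.2379]
tool_rot: [[-0.332, 0.906, 0.262], [0.927, 0.365, -0.089], [-0.176, 0.213, -0.961]]
ft_force: [0.4, 0.1, -1.4]
grip_width: 0.0214
grasp_force: 20.0
```

Run:
```python
from h import *
for _ in range(3):
    read_camera("scene");s=ctrl.observe();print(s["t"],s["joints"][2],s["ft_force"],s["ft_force"]@n,s["ft_torque"])
print(inc(Rtool(-n,20),FACE+.131*n))
```

```text
11.125 69.10464425957085 [-0.4615  0.2444 -0.2052] -0.054735551588570575 [ 0.0756  0.4491 -0.0526]
11.175 69.11673029231855 [ 0.2909  0.0246 -0.8969] -0.9358614641098912 [ 0.0627  0.4139 -0.0187]
11.225 69.1218008190787 [-0.6071 -0.7866 -1.5546] -1.4053345681334977 [ 0.0793  0.4117 -0.0258]
(array([ 0.1,  0. , -0.3]), array([ 0.4, -1.9,  7. ]))
```

Emit:
{"api": "move_arm", "payload": {"increments": [[0, 0, 0, 0, -1, 2, 10], [0, 0, 0, 0, -1.5, 4, 10], [0, 0, 0, 0, -1.5, 6, 10], [0, 0, 0, 0, -1.5, 6, 10]]}}

```text
t: 11.72
position: [0.502, -0.1001, 0.2316]
tool_rot: [[-0.332, 0.906, 0.262], [0.927, 0.365, -0.089], [-0.177, 0.213, -0.961]]
ft_force: [0.5, -0.4, -0.9]
grip_width: 0.0216
grasp_force: 20.0
```

```bash
cat > m.py <<'E'
from h import *
F=[];P=[]
for _ in range(12):
    im=read_camera("scene");s=ctrl.observe();F.append(s["ft_force"]);P.append(s["position"])
F=np.array(F);P=np.mean(P,0)
print(s["t"],"F",F.mean(0),"axial",(F@n).mean(),"+-",(F@n).std()/12**.5,"h",(P-FACE)@n*1000,"tau",s["ft_torque"])
s=dict(s);s["position"]=P;print(inc(Rtool(-n,20),FACE+.126*n,s))
import sys
if len(sys.argv)>1: cv2.imwrite(sys.argv[1],cv2.resize(im[270:360,345:435,::-1],None,fx=6,fy=6,interpolation=cv2.INTER_CUBIC))
E
python3 m.py pics/s6.png
```

```text
12.325 F [-0.0445 -0.0042 -0.9361] axial -0.8883585749563885 +- 0.16497424450810763 h 131.7596996691848 tau [0.1083 0.3891 0.0289]
(array([ 0. ,  0. , -0.3]), array([ 0.4, -0.3,  5.8]))
```

View pics/s6.png

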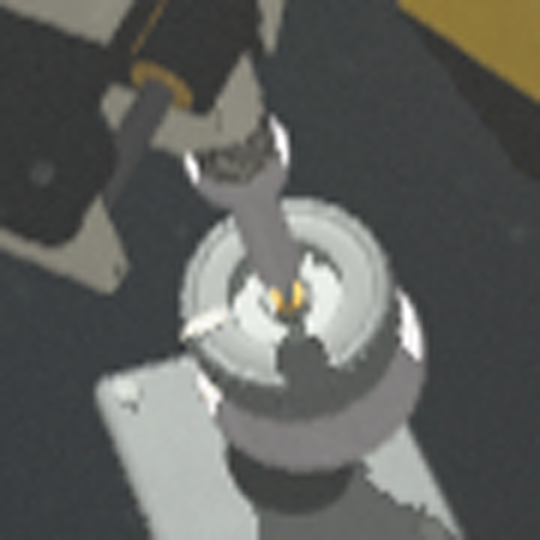

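Emit:
{"api": "move_arm", "payload": {"increments": [[0, 0, 0, 0.4, -0.3, 1.5, 10], [0, 0, 0, 0.4, -0.3, 3, 10], [0, 0, 0, 0.4, -0.3, 3, 10]]}}

```text
t: 12.7
position: [0.5027, -0.1001, 0.2288]
tool_rot: [[-0.332, 0.906, 0.262], [0.927, 0.365, -0.089], [-0.177, 0.214, -0.961]]
ft_force: [0.4, 0.5, 0.4]
grip_width: 0.0217
grasp_force: 20.0
```

```bash
python3 m.py
```

```text
13.3 F [0.4618 0.3077 0.7304] axial 0.6086060485619232 +- 0.181039837415215 h 128.79694092486184 tau [-0.0009  0.101   0.0662]
(array([ 0. ,  0. , -0.3]), array([ 0. , -0.1,  2.8]))
```

Emit:
{"api": "move_arm", "payload": {"increments": [[0, 0, 0, 0, 0, 1.3, 10], [0, 0, 0, 0, 0, 2.6, 10], [0, 0, 0, 0, 0, 2.6, 10]]}}

```text
t: 13.68
position: [0.5033, -0.1003, 0.2262]
tool_rot: [[-0.332, 0.906, 0.262], [0.927, 0.365, -0.089], [-0.177, 0.213, -0.961]]
ft_force: [0.3, 0.9, 1.9]
grip_width: 0.0215
grasp_force: 20.0
```

```bash
python3 m.py pics/s7.png; python3 m.py
```

```text
14.275 F [ 0.2171 -0.0166  1.6096] axial 1.4886361663089926 +- 0.13033840358507834 h 126.17355340131905 tau [-0.0136  0.0237  0.0554]
(array([ 0. ,  0. , -0.3]), array([ 0. , -0. ,  0.2]))
14.875 F [ 0.5249 -0.0181  1.4594] axial 1.2635905714632176 +- 0.13213726075065946 h 126.15792892689845 tau [-0.015  -0.0007  0.0353]
(array([ 0. ,  0. , -0.3]), array([-0. , -0. ,  0.2]))
```

View pics/s7.png

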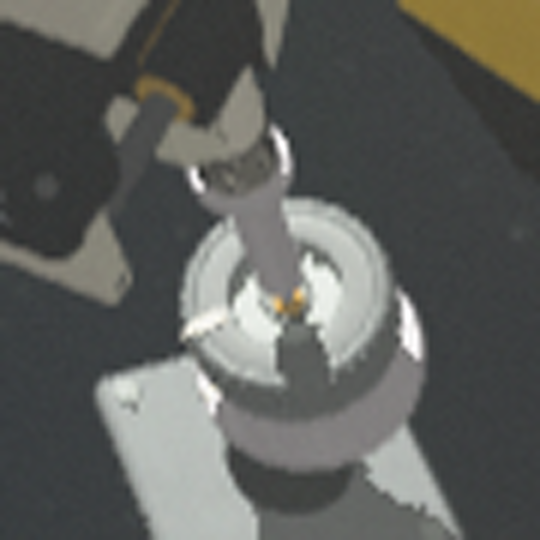

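```bash
python3 -c "
from bench import ctrl
print(ctrl.sign_off())"
```

```text
the job is handed in; nothing more can be done
None
```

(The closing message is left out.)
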